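# Dispense three favour tins into the caddy

### The job

Lift the wooden caddy up off its hook stand and stand it upright on the table under the mouth of the tin dispenser. Then pump the dispenser's hand lever through three full strokes, each time all the way down and then letting it spring all the way back up, so that exactly three tins drop into the caddy. Leave the caddy there with its three tins and the other two in the dispenser, and do not disturb the other things on the table.

Things in the scene. Friction and masses are not known exactly. Their poses are not given: they have to be found in the camera images.
- dispenser: fixed aluminium and dark steel tin dispenser, 170 x 110 x 160 mm, lever on its -y side; origin on the table under its magazine (square tower, top at 160 mm), -x pointing out of the mouth, roughly to the robot. Five tins are stacked in it: a full lever stroke shoves the lowest out over the ledge, where it drops off; as the lever rises the next falls into place
- mouth (a point): middle of the ledge edge in front of the magazine where the tins drop off: 43 mm in front (-x) of the dispenser's origin, 72 mm above the table (its underside is at 66 mm)
- drop_spot (a point): point on the table 100 mm in front (-x) of the dispenser's origin; axes as the dispenser. With the caddy's origin here and its axes along the dispenser's, its rear rim reaches under the ledge and it catches the tins
- lever (a joint): hand lever of the dispenser, rad: 0 = up at rest, 0.60 = fully down; a spring brings it back up. Pressing at the grip takes about 6 N at the start to 12 N at the bottom
- lever_grip (a point): middle of the lever's black grip, a level bar 18 mm thick, 95 mm long along the dispenser's y, to be pressed from above. In the dispenser's frame at (-60, -112, 220) mm when up, (-65, -112, 125) mm when fully down; it swings about a level axis along the dispenser's y through x = 90, z = 165 mm, radius 160 mm
- stand: fixed stand with a dark foot, a steel post and a level hook of two parallel prongs, 64 mm apart, pointing to the stand's -x, roughly at the robot. Origin under the foot on the table; post 45 mm behind it (+x), top at 214 mm
- hook_seat (a point): midway between the prongs where the caddy's bar hangs: 50 mm in front of the stand's origin, 214 mm up. The prong tips turn up 16 mm above the seat and end 25 mm in front of it; the prongs reach through the caddy's bow, so lift it over the tips and draw it forward (stand's -x) clear of them before moving it sideways
- caddy: loose open-topped wooden box 132 x 104 x 45 mm (x, y, z; walls 4 mm) with a rigid steel bow handle over its middle, 196 mm high in all, 0.2 kg. Origin at the centre of its underside. At first it hangs by its bar on the hook, axes along the stand's, underside 30 mm above the table
- caddy_bar (a point): middle of the bow handle's level top bar (along the caddy's y, 112 mm long, 12 mm wide, 12 mm high), 190 mm above the caddy's underside. Between the hook prongs there is room for fingers to take it from above, closing along the caddy's x
- tin_1: brass-coloured mint tin, 64 x 44 x 16 mm, 50 g, number 1 from the bottom of the stack at the start; origin at the centre of its underside
- tin_2: brass-coloured mint tin, 64 x 44 x 16 mm, 50 g, number 2 from the bottom of the stack at the start; origin at the centre of its underside
- tin_3: brass-coloured mint tin, 64 x 44 x 16 mm, 50 g, number 3 from the bottom of the stack at the start; origin at the centre of its underside
- tin_4: brass-coloured mint tin, 64 x 44 x 16 mm, 50 g, number 4 from the bottom of the stack at the start; origin at the centre of its underside
- tin_5: brass-coloured mint tin, 64 x 44 x 16 mm, 50 g, number 5 from the bottom of the stack at the start; origin at the centre of its underside
- pepper_mill: dark wooden mill, 57 x 57 x 174 mm; a bystander; origin at the centre of its underside
- salt_mill: light wooden mill, 57 x 57 x 162 mm; a bystander; origin at the centre of its underside
- service_bell: counter bell, 75 x 75 x 57 mm; a bystander; origin at the centre of its underside
- favour_1: wrapped wafer packet lying flat, 40 x 88 x 14 mm; a bystander; origin at the centre of its underside
There are look-alikes about, which are no part of the job. What is shaped like the tin_5 but blue, purple or red is not meant.

How it is judged (in metres and radians):
On the way, in this order (a step that is already met when the one before it is completed fails the run):
1. the caddy stands upright on the table under the dispenser's mouth (origin within 60 mm of drop_spot) (horizontal distance between caddy and drop_spot below 0.06 m and height (world z) of caddy below 0.006 m and angle between caddy's own z axis and vertical below 0.08 rad), for 0.2 s.
2. first stroke: lever pushed fully down (over 0.54 rad) (value of joint lever above 0.54 rad), for 0.05 s.
3. first stroke: lever back up (under 0.06 rad) (value of joint lever below 0.06 rad), for 0.05 s.
4. second stroke: lever pushed fully down (over 0.54 rad) (value of joint lever above 0.54 rad), for 0.05 s.
5. second stroke: lever back up (under 0.06 rad) (value of joint lever below 0.06 rad), for 0.05 s.
6. third stroke: lever pushed fully down (over 0.54 rad) (value of joint lever above 0.54 rad), for 0.05 s.
7. third stroke: lever back up (under 0.06 rad) (value of joint lever below 0.06 rad), for 0.05 s.
At the end, for the whole second after the job is handed in: Caddy at rest upright on the table (raised under 6 mm, tilt under 0.08 rad, within 80 mm of drop_spot); tins 1 to 3 lie still in it (origins inside its walls, under 75 mm above its underside); tins 4 and 5 still in the magazine (within 20 mm of its axis); lever up (under 0.06 rad) (height (world z) of caddy below 0.006 m and angle between caddy's own z axis and vertical below 0.08 rad and linear speed of caddy below 0.02 m/s and horizontal distance between caddy and drop_spot below 0.08 m and value of joint lever below 0.06 rad and x of tin_1 in the frame of caddy between -0.064 and 0.064 m and y of tin_1 in the frame of caddy between -0.05 and 0.05 m and z of tin_1 in the frame of caddy between 0 and 0.075 m and linear speed of each of tin_1, tin_2, tin_3 below 0.03 m/s and x of tin_2 in the frame of caddy between -0.064 and 0.064 m and y of tin_2 in the frame of caddy between -0.05 and 0.05 m and z of tin_2 in the frame of caddy between 0 and 0.075 m and x of tin_3 in the frame of caddy between -0.064 and 0.064 m and y of tin_3 in the frame of caddy between -0.05 and 0.05 m and z of tin_3 in the frame of caddy between 0 and 0.075 m and x of tin_4 in the frame of dispenser between -0.02 and 0.02 m and y of tin_4 in the frame of dispenser between -0.02 and 0.02 m and z of tin_4 in the frame of dispenser between 0.06 and 0.16 m and x of tin_5 in the frame of dispenser between -0.02 and 0.02 m and y of tin_5 in the frame of dispenser between -0.02 and 0.02 m and z of tin_5 in the frame of dispenser between 0.06 and 0.16 m); the robot touches nothing.
It fails at once if a bystander (mill, bell, wafer packet) is shifted by more than 40 mm (distance of any of pepper_mill, salt_mill, service_bell, favour_1 from where it was at the start of the episode above 0.04 m).
It fails at once if a fourth tin leaves the magazine (x of tin_4 in the frame of dispenser below -0.05 m).
It also fails if it takes over 64 s, if anything falls off the work surface, if the arm or the gripper's body presses on something with over 40 N, if the wrist force passes 120 N, or if a joint passes its speed limit or range.

### The arm

A 6-joint arm with a two-finger parallel gripper is mounted at the origin on a cart in front of the work surface, level with it; the furniture and walls round the work are solid. World frame = base frame: x ahead of the robot, y to its left, z up, the work surface at z = 0. Lengths are in mm, angles in rad, forces in N, time in s.
With the tool pointing down it reaches from about 350 to 1000 mm from the base axis. Payload 7.1 kg.
Tool frame: the origin (TCP) lies at the very end of the fingers, on their centre line; the grasp point (between the pads) lies behind it (manip.tcp_to_grasp is the z of the grasp point in the tool frame, in mm); z points along the fingers, y is the direction in which the jaws open and shut (so a half turn about z gives the same grasp; the last joint's range is limited). The gripper opens to 85 mm and grips with 20 to 120 N. Pads are 22 mm wide; open, the fingers measure 114 mm over their backs; the gripper's body (76 mm by 85 mm) begins 54 mm behind the grasp point. The pads swing forward as they close: fully open they stand 13 mm farther back than shut.
Start: joints at [-1.157, 0.423, 1.63, -0, 1.089, -0.019], TCP at [262.149, -567.347, 231.319] pointing down, gripper open.
Joint ranges: [-3, 3], [-0.9, 2.11], [0.09, 2.58], [-1.31, 4.45], [0.11, 2.69], [-2.54, 2.54]. Speed limits (rad/s): [2.39, 2.39, 3.01, 3.14, 3.14, 3.14].

### API

Orientations are given as a unit quaternion [x, y, z, w].
In Python, from plant import telemetry, capture, camera_info, workorder, manip gives the robot as it stands.
- The arm moves only by the tool move_arm, never from a script. Its arguments are lists of equal length, an entry for each row: "travel": the shift along the tool's x, y, z in m, a list of three; "angular": the turn, a rotation vector about the tool's x, y, z in rad, a list of three; "grip": the opening in per cent of the stroke, from 0 (shut) to 100 (fully open). A call has 1 to 10 rows; each row is the pose to reach, as a shift and turn from the pose measured when the call began, along the tool's axes at that moment; what a row does not reach only later rows make up. A row lasts 1/12 s, in which the tool goes at most 41.7 mm and 7.16 degrees, less where a joint would pass 70% of its speed; a pose out of reach is approached as far as the arm can. A call with a gripper value outside its range is refused whole. The fingers move at their own pace and stop on an object; the grip force is fixed at half the most. Time passes only in rows, so rows that repeat a pose let the fingers close. It gives the time, the measured TCP pose, the force and the opening at its end, in the units of the state.
- telemetry.get_state(): the state, without advancing time (a new reading comes with each control period).
- capture(name): name is "scene" or "top" or "wrist"; returns the picture (480x640x3 uint8, red, green, blue); there is no depth.
- camera_info(name): a dict with "fov_y" (degrees; the focal length in pixels is half the picture's height over the tangent of half this angle, whatever the lens; pixels are square), "cx", "cy" (the principal point, pixels), "k1" (the pictures are not rectified: a ray, as slopes to the right and down, at radius r is drawn at 1 + k1 r^2 times it, then the intrinsics apply), "cam_to_world" (4x4, takes a point from camera to world coordinates). Camera axes: x right, y down, z forward; pixel columns grow to the right and rows downward; lengths in mm; the calibration is good to about 2 mm. A picture is of the moment at which its call begins: read the wrist's pose just before it. camera_info takes no time and is no camera call; for the wrist camera it gives the pose at the moment of the call.
- workorder.sign_off(): hands the job in, once; it reports no verdict.
The state is a dict: "clock": time; "joint_pos": joint angles; "qd": joint speeds; "joint_torque": joint torques, N m; "eef_pos": TCP position; "ee_rot": TCP orientation; "contact_force": force on the tool from outside, world axes, zero at the start; "ft_torque": the same for the moment, N m; "finger_gap": finger opening in mm.
Only numpy, scipy, OpenCV 4.12 (cv2) and the standard library are available. Lean on these libraries where they do the work, as an engineer would, in place of code of your own. Each camera call takes 0.05 s, during which the arm holds its last target.

## Working session

There is one attempt and no reset: what is moved stays moved. The work goes in short steps, Python scripts to look and compute and a tool call to move; the robot and the scene stay as the last step left them, time stands still between calls to the robot, and variables do not carry over. Pictures are saved under pics/ and viewed, and the job is handed in when it is done.

Besides the shell and the picture viewer there is one more tool, called after "Emit:" as name(argument=value, ...) on one line, values as JSON. move_arm: Moves the arm, as the interface text tells. Its arguments: {"type":"object","properties":{"travel":{"type":"array","items":{"type":"array","items":{"type":"number"}}},"angular":{"type":"array","items":{"type":"array","items":{"type":"number"}}},"grip":{"type":"array","items":{"type":"number"}}},"required":["travel","angular","grip"]}

```bash
mkdir -p pics; ls; python3 - <<'E'
from plant import telemetry, capture, camera_info, workorder, manip
import cv2
print(telemetry.get_state()); print(manip.tcp_to_grasp)
for n in ["scene","top","wrist"]:
    i=camera_info(n); print(n,i)
    cv2.imwrite(f"pics/{n}0.png",capture(n)[:,:,::-1])
E
```

```text
pics
{'clock': 0.0, 'joint_pos': array([-1.15700896e+00,  4.23904901e-01,  1.63071651e+00, -1.83747012e-05,
        1.08860285e+00, -1.90129555e-02]), 'qd': array([ 0.00015471, -0.0002585 ,  0.00125444,  0.00028593,  0.0001694 ,
        0.00065306]), 'joint_torque': array([ 4.43052149e-04, -5.57389677e+01, -2.81746137e+01, -6.95790391e-05,
        7.33770052e-03,  4.79640050e-06]), 'eef_pos': array([ 261.91711354, -566.84601318,  230.49528742]), 'ee_rot': array([ 9.76675475e-01,  2.14719238e-01, -1.67963517e-04, -7.98365037e-04]), 'contact_force': array([-0.95940275, -0.42400516, -0.24806946]), 'ft_torque': array([-0.00747068, -0.02260592, -0.03390835]), 'finger_gap': 85.8538804850345}
-18.700000000000003
scene {'fov_y': 55.546165390827184, 'cx': 322.0373044713816, 'cy': 234.24166173401875, 'k1': -0.062069281601849484, 'cam_to_world': array([[-4.89927323e-01, -4.26793249e-01,  7.60143895e-01,
        -3.58241318e+02],
       [-8.71754483e-01,  2.35936136e-01, -4.29392899e-01,
         6.10376501e+02],
       [ 3.91657723e-03, -8.73030161e-01, -4.87650487e-01,
         7.39780409e+02]
[... 331 characters left out ...]
9567294e-03, -1.69808731e-02,
         7.58385240e+01],
       [ 1.48764617e-02, -1.95450619e-01, -9.80600707e-01,
         1.40954813e+03],
       [ 0.00000000e+00,  0.00000000e+00,  0.00000000e+00,
         1.00000000e+00]])}
wrist {'fov_y': 68.66061839729583, 'cx': 320.79314710315975, 'cy': 240.64032885681365, 'k1': -0.06671252178943722, 'cam_to_world': array([[ 4.19307186e-01, -8.71739137e-01, -2.53480495e-01,
         3.26612050e+02],
       [-9.07843142e-01, -4.03098465e-01, -1.15466260e-01,
        -5.38113033e+02],
       [-1.52114080e-03,  2.78536362e-01, -9.60424480e-01,
         3.73774399e+02],
       [ 0.00000000e+00,  0.00000000e+00,  0.00000000e+00,
         1.00000000e+00]])}
```

View pics/scene0.png

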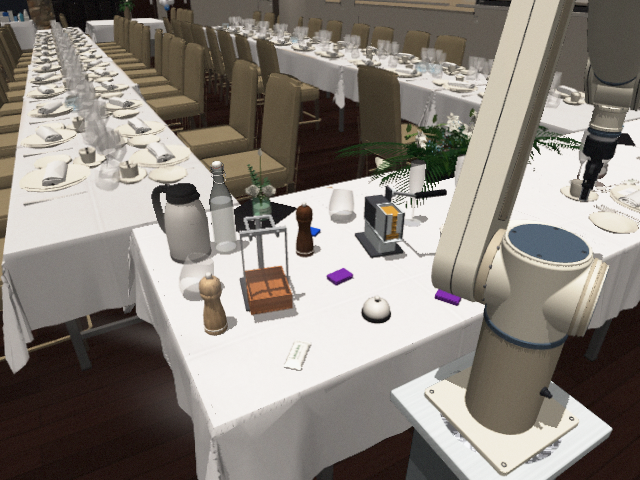

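View pics/top0.png

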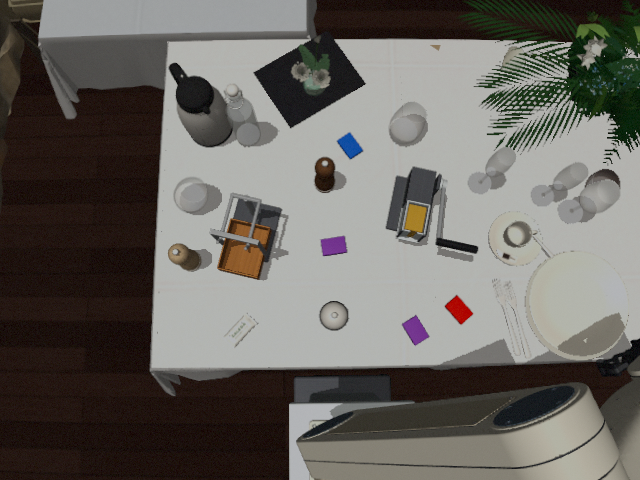

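View pics/wrist0.png

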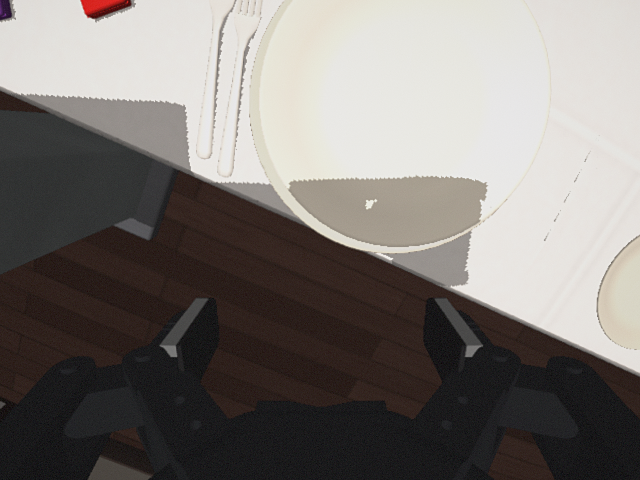

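The overviews show the caddy on its stand (top ~(245,245), scene ~(268,285)). They also show the dispenser (top ~(415,205), scene ~(383,225)) with its black grip (top (457,246)), plus the mills, the bell and the packet. The purple, blue and red blocks are decoys. Next I'll enlarge.

```bash
cat > h.py <<'E'
import numpy as np, cv2
from plant import camera_info
from scipy.spatial.transform import Rotation as R
def ray(info,u,v):
    f=240/np.tan(np.radians(info["fov_y"]/2)); K=np.array([[f,0,info["cx"]],[0,f,info["cy"]],[0,0,1]])
    p=cv2.undistortPoints(np.array([[[u,v]]],float),K,np.array([info["k1"],0,0,0,0.]))[0,0]
    M=info["cam_to_world"]; d=M[:3,:3]@np.array([p[0],p[1],1]); return M[:3,3],d/np.linalg.norm(d)
def plane(info,u,v,z):
    o,d=ray(info,u,v); return o+d*(z-o[2])/d[2]
def tri(obs):
    A=np.zeros((3,3));b=np.zeros(3);L=[]
    for info,u,v in obs:
        o,d=ray(info,u,v);P=np.eye(3)-np.outer(d,d);A+=P;b+=P@o;L.append((o,d))
    x=np.linalg.solve(A,b)
    return x,[round(float(np.linalg.norm(np.cross(x-o,d))),1) for o,d in L]
def proj(info,X):
    M=np.linalg.inv(info["cam_to_world"]);c=M[:3,:3]@X+M[:3,3]
    f=240/np.tan(np.radians(info["fov_y"]/2));K=np.array([[f,0,info["cx"]],[0,f,info["cy"]],[0,0,1]])
    s=c[:2]/c[2]; s=s*(1+info["k1"]*(s@s)); return f*s+np.array([info["cx"],info["cy"]])
E
python3 - <<'E'
import cv2
t=cv2.imread("pics/top0.png");s=cv2.imread("pics/scene0.png")
a=cv2.resize(t[180:290,200:300],None,fx=5.4,fy=5.4,interpolation=cv2.INTER_CUBIC)[:594,:540]
cv2.imwrite("pics/tc.png",a)
cv2.imwrite("pics/td.png",cv2.resize(t[155:265,375:495],None,fx=5.4,fy=5.4,interpolation=cv2.INTER_CUBIC))
cv2.imwrite("pics/sc.png",cv2.resize(s[205:320,225:315],None,fx=5,fy=5,interpolation=cv2.INTER_CUBIC))
cv2.imwrite("pics/sd.png",cv2.resize(s[175:265,345:455],None,fx=6,fy=6,interpolation=cv2.INTER_CUBIC))
E
```

```text
(no output)
```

View pics/tc.png

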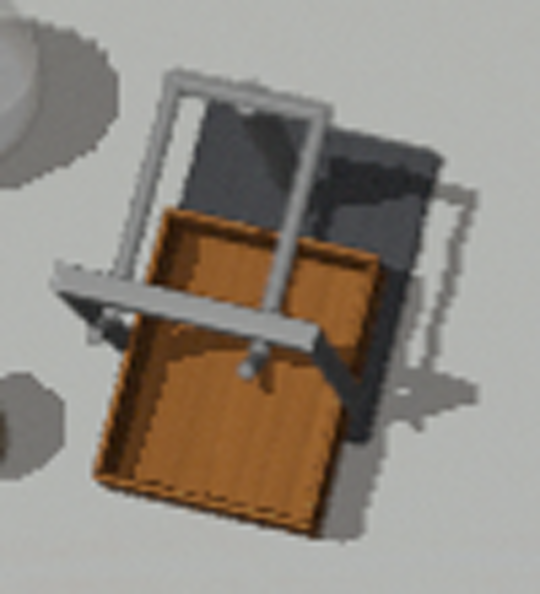

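View pics/td.png

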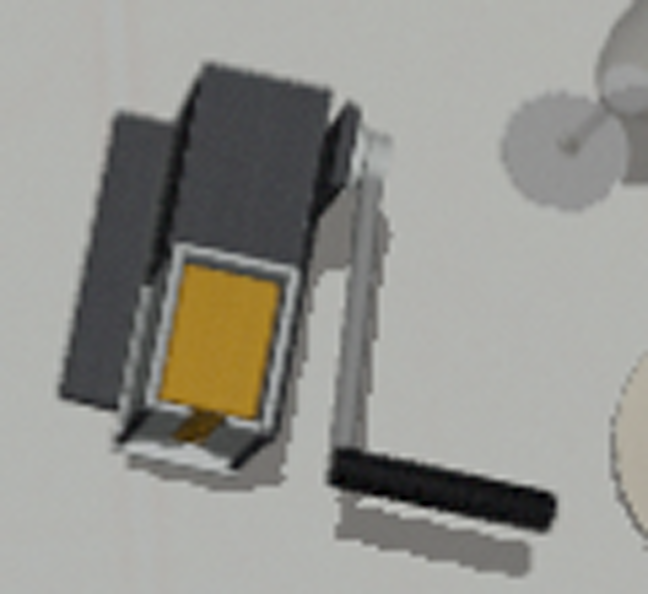

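View pics/sc.png

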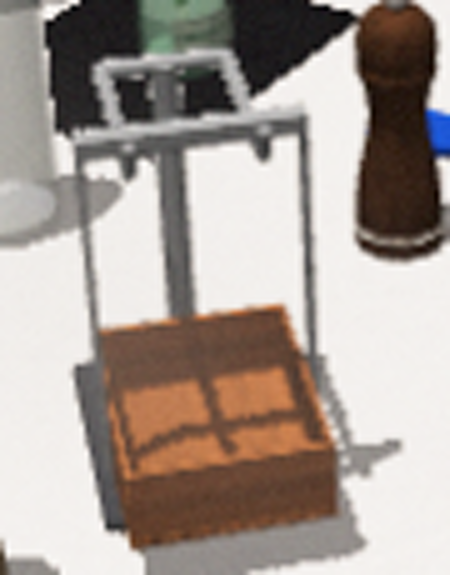

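View pics/sd.png

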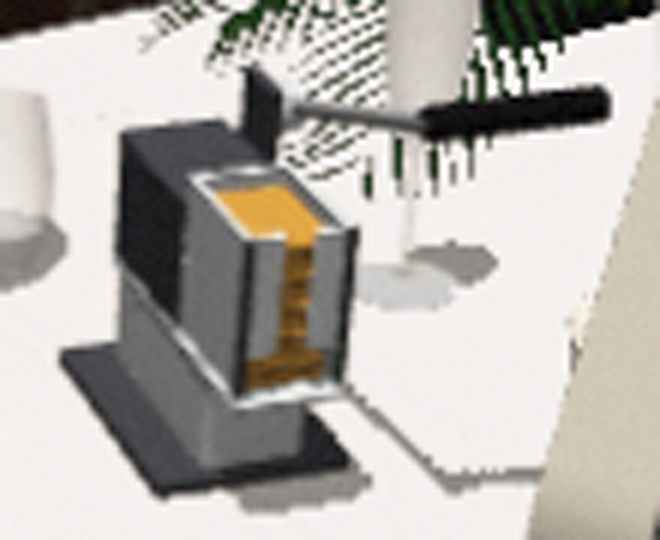

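The caddy crops show the bar ends at top-crop (60,275)/(318,335) and scene-crop (78,138)/(303,118), with the prong tips under the bar. The dispenser crops show the grip ends at (340,466)/(548,512) top and (430,122)/(605,105) scene. The orange-brass stack in the tower is the real tins.

```bash
python3 - <<'E'
from h import *
T=camera_info("top");S=camera_info("scene")
tc=lambda u,v:(T,200+u/5.4-.4,180+v/5.4-.4); td=lambda u,v:(T,375+u/5.4-.4,155+v/5.4-.4)
sc=lambda u,v:(S,225+u/5-.4,205+v/5-.4); sd=lambda u,v:(S,345+u/6-.4,175+v/6-.4)
np.set_printoptions(precision=1,suppress=True)
def p(n,*o):
    x,e=tri(o);print(n,x,e);return x
a=p("barL",tc(58,278),sc(78,138));b=p("barR",tc(316,338),sc(303,118))
print("mid",(a+b)/2,"len",np.linalg.norm(a-b),"yaw y-axis",np.degrees(np.arctan2(*(a-b)[[1,0]]))-90)
c=p("gL",td(340,466),sd(430,122));d=p("gR",td(548,512),sd(605,105))
print("mid",(c+d)/2,"len",np.linalg.norm(c-d),"yaw",np.degrees(np.arctan2(*(c-d)[[1,0]]))-90)
# caddy rim corners at z=75
for q in [(172,210),(382,255),(318,533),(97,482)]: print("rim",plane(*tc(*q),75))
# magazine top corners
for q in [(180,245),(302,270),(262,430),(147,402)]: print("mag",plane(*td(*q),160))
for q in [(120,112),(60,397)]: print("base L",plane(*td(*q),5))
m=p("magFL",td(147,402),sd(246,238));m2=p("magFR",td(265,430),sd(356,230))
p("magBL",td(180,245),sd(192,178))
E
```

```text
barL [547.9 319.4 223.8] [0.6, 0.6]
barR [523.3 213.8 218.3] [0.3, 0.3]
mid [535.6 266.6 221. ] len 108.57925968069326 yaw y-axis -13.133348444674013
gL [ 521.9 -187.7  219.3] [0.0, 0.0]
gR [ 501.1 -275.7  217.4] [1.2, 1.2]
mid [ 511.5 -231.7  218.3] len 90.46995637996909 yaw -13.32653528367858
rim [609.  298.2  75. ]
rim [586.6 199.9  75. ]
rim [457.5 228.1  75. ]
rim [481.7 329.9  75. ]
mag [ 631.8 -134.7  160. ]
mag [ 620.  -188.4  160. ]
mag [ 548.4 -167.3  160. ]
mag [ 561.3 -117.3  160. ]
base L [ 739.6 -133.5    5. ]
base L [594.4 -98.4   5. ]
magFL [ 561.8 -117.2  158.5] [0.3, 0.3]
magFR [ 548.2 -170.5  156. ] [1.4, 1.4]
magBL [ 632.5 -135.5  156.3] [0.3, 0.3]
```

```bash
cat > go.py <<'E'
import sys; from h import *
from plant import telemetry
def go(x,y,z,az):
    s=telemetry.get_state(); q=R.from_quat(s["ee_rot"]); p=s["eef_pos"]
    a=np.radians(az); M=np.column_stack([[np.cos(a),np.sin(a),0],[np.sin(a),-np.cos(a),0],[0,0,-1]])
    d=np.array([x,y,z])-p; t=q.inv().apply(d); rv=(q.inv()*R.from_matrix(M)).as_rotvec()
    n=max(np.linalg.norm(d)/41.7,np.degrees(np.linalg.norm(rv))/7.16)
    print("clk",round(s["clock"],2),"pos",np.round(p,1),"az",np.round(np.degrees(np.arctan2(*q.as_matrix()[[1,0],0])),2),"F",np.round(s["contact_force"],1),"gap",round(s["finger_gap"],1))
    print("travel(m)",np.round(t/1000,4),"ang",np.round(rv,4),"rows>=",round(n,1))
if __name__=="__main__": go(*map(float,sys.argv[1:5]))
E
python3 go.py 520 -200 420 76.5
```

```text
clk 0.15 pos [ 262.  -567.   230.7] az 24.8 F [-1.1 -0.3  0.6] gap 85.3
travel(m) [ 0.3881 -0.2252 -0.189 ] ang [-1.100e-03 -6.000e-04 -9.024e-01] rows>= 11.7
```

Emit:
move_arm(travel=[[0, 0, -0.04], [0, 0, -0.08], [0.03, -0.02, -0.12], [0.07, -0.04, -0.15], [0.105, -0.06, -0.17], [0.14, -0.08, -0.19], [0.175, -0.1, -0.19], [0.21, -0.12, -0.19], [0.245, -0.14, -0.19], [0.28, -0.16, -0.19]], angular=[[0, 0, -0.09], [0, 0, -0.18], [0, 0, -0.27], [0, 0, -0.36], [0, 0, -0.45], [0, 0, -0.54], [0, 0, -0.63], [0, 0, -0.72], [0, 0, -0.81], [0, 0, -0.9]], grip=[100, 100, 100, 100, 100, 100, 100, 100, 100, 100])

```text
clock: 0.98
eef_pos: [436.8, -321.1, 421.1]
ee_rot: [0.785, 0.62, 0.0, -0.0]
contact_force: [0.2, 0.0, -0.1]
finger_gap: 85.5
```

```bash
python3 go.py 520 -200 420 76.5
```

```text
clk 0.98 pos [ 436.8 -321.1  421.1] az 76.6 F [ 0.2  0.  -0.1] gap 85.5
travel(m) [0.1371 0.0529 0.0012] ang [ 0.     -0.0006  0.0017] rows>= 3.5
```

Emit:
move_arm(travel=[[0.035, 0.013, 0], [0.07, 0.026, 0], [0.105, 0.04, 0], [0.137, 0.053, 0.001], [0.137, 0.053, 0.001], [0.137, 0.053, 0.001]], angular=[[0, 0, 0], [0, 0, 0], [0, 0, 0], [0, 0, 0], [0, 0, 0], [0, 0, 0]], grip=[100, 100, 100, 100, 100, 100])

```text
clock: 1.48
eef_pos: [520.6, -198.6, 419.7]
ee_rot: [0.784, 0.621, -0.0, -0.001]
contact_force: [-0.1, -0.2, -0.5]
finger_gap: 85.5
```

```bash
python3 - <<'E'
from plant import telemetry, capture, camera_info
import cv2,pickle
i=camera_info("wrist");pickle.dump(i,open("w1.pkl","wb"));cv2.imwrite("pics/w1.png",capture("wrist")[:,:,::-1])
E
python3 go.py 536 267 400 76.9
```

```text
clk 1.53 pos [ 520.1 -199.7  419.8] az 76.7 F [-0.8 -0.5  0.1] gap 85.4
travel(m) [ 0.4578 -0.0919  0.02  ] ang [-0.0009 -0.0003 -0.0035] rows>= 11.2
```

View pics/w1.png

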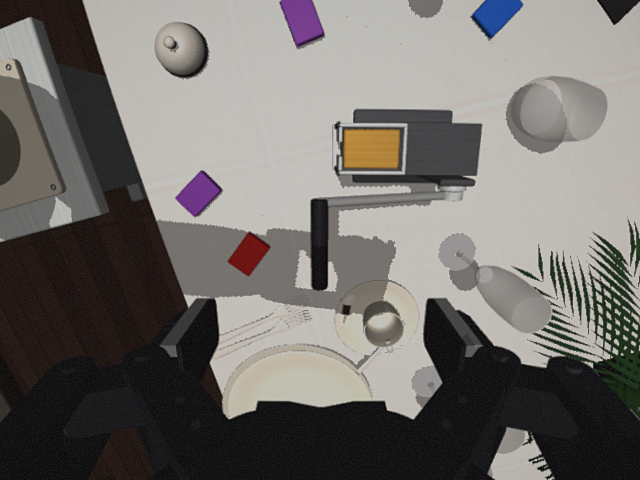

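The wrist view from above shows the magazine rim at about (340,123)–(407,175), the brass top tin at (372,149), and the black grip from (319,199) to (319,290). I'll measure it against the top view.

```bash
python3 - <<'E'
from h import *; import pickle
np.set_printoptions(precision=1,suppress=True)
W=pickle.load(open("w1.pkl","rb"));T=camera_info("top");S=camera_info("scene")
im=cv2.imread("pics/w1.png")
hsv=cv2.cvtColor(im,cv2.COLOR_BGR2HSV)
def cen(m,roi):
    k=np.zeros_like(m);x0,y0,x1,y1=roi;k[y0:y1,x0:x1]=m[y0:y1,x0:x1]
    c=max(cv2.findContours(k,0,2)[0],key=cv2.contourArea);return cv2.minAreaRect(c)
bl=cv2.inRange(cv2.cvtColor(im,cv2.COLOR_BGR2GRAY),0,38)
g=cen(bl,(300,190,335,300));print("grip W",g)
tin=cen(cv2.inRange(hsv,(12,120,100),(32,255,255)),(330,115,415,185));print("tin W",tin)
t=cv2.imread("pics/top0.png");th=cv2.cvtColor(t,cv2.COLOR_BGR2HSV)
g2=cen(cv2.inRange(cv2.cvtColor(t,cv2.COLOR_BGR2GRAY),0,45),(432,230,482,262));print("grip T",g2)
t2=cen(cv2.inRange(th,(12,150,100),(32,255,255)),(395,195,430,240));print("tin T",t2)
s=cv2.imread("pics/scene0.png")
g3=cen(cv2.inRange(cv2.cvtColor(s,cv2.COLOR_BGR2GRAY),0,45),(413,186,450,200));print("grip S",g3)
G,e=tri([(W,*g[0]),(T,*g2[0]),(S,*g3[0])]);print("grip",G,e, tri([(W,*g[0]),(T,*g2[0])]),tri([(T,*g2[0]),(S,*g3[0])]))
O,e=tri([(W,*tin[0]),(T,*t2[0])]);print("tin",O,e)
c=cv2.boxPoints(tin);P=[plane(W,*q,O[2]) for q in c];print("tin corners W",np.array(P))
c=cv2.boxPoints(t2);print("T",np.array([plane(T,*q,O[2]) for q in c]))
for q in [(338,122),(407,124),(405,174),(336,172)]: print("rim",plane(W,*q,160))
print("base edge",plane(W,355,110,5),plane(W,452,111,5))
gb=[plane(W,319,199,220),plane(W,319,290,220)];print("grip ends",gb)
E
python3 - <<'E'
import cv2
s=cv2.imread("pics/w1.png")
cv2.imwrite("pics/w1c.png",cv2.resize(s[95:300,295:495],None,fx=2.9,fy=2.9,interpolation=cv2.INTER_CUBIC))
E
```

```text
grip W ((318.9999694824219, 244.0), (89.99998474121094, 15.999998092651367), 90.0)
tin W ((371.5, 148.5), (39.0, 55.0), 90.0)
grip T ((456.4593505859375, 245.18682861328125), (41.338809967041016, 7.052664279937744), 12.26477336883545)
tin T ((415.32696533203125, 217.8654022216797), (18.238800048828125, 25.49509620666504), 11.309932708740234)
grip S ((430.11199951171875, 193.1160125732422), (7.065975189208984, 30.052757263183594), 79.69515228271484)
grip [ 511.8 -229.9  219.8] [0.3, 0.2, 0.4] (array([ 511.7, -230.1,  219.6]), [0.1, 0.1]) (array([ 511.8, -229.7,  219.8]), [0.3, 0.3])
tin [ 592.1 -153.8  141.4] [0.1, 0.1]
tin corners W [[ 565.6 -125.1  141.4]
 [ 627.6 -139.2  141.4]
 [ 619.7 -183.1  141.4]
 [ 556.1 -168.5  141.4]]
T [[ 566.  -125.1  141.4]
 [ 627.5 -139.8  141.4]
 [ 618.3 -182.9  141.4]
 [ 556.9 -167.9  141.4]]
rim [ 559.5 -116.6  160. ]
rim [ 633.2 -135.5  160. ]
rim [ 621.6 -189.   160. ]
rim [ 545.5 -169.1  160. ]
base edge [ 596.8 -100.     5. ] [ 740.8 -133.5    5. ]
grip ends [array([ 522.3, -185.2,  220. ]), array([ 500. , -279.7,  220. ])]
```

View pics/w1c.png

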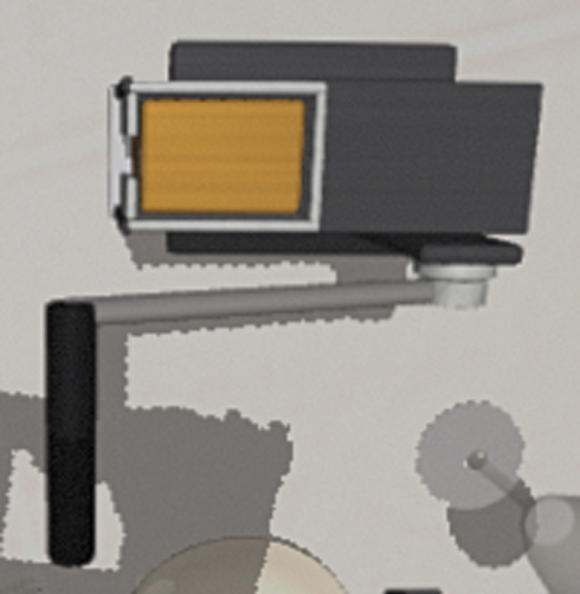

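Three views agree on the grip at (512,-230,220), yaw -13.3°, and on the magazine axis at about (591,-153). Along the dispenser's y that puts the grip at about -93 mm where the text says -112, so I'll press at the measured place. Now to the caddy.

```bash
python3 go.py 538 298 420 76.8
```

```text
clk 1.53 pos [ 520.1 -199.7  419.8] az 76.7 F [-0.8 -0.5  0.1] gap 85.4
travel(m) [ 4.885e-01 -9.710e-02  1.000e-04] ang [-0.0009 -0.0003 -0.0018] rows>= 11.9
```

Emit:
move_arm(travel=[[0.04, -0.008, 0], [0.08, -0.016, 0], [0.12, -0.024, 0], [0.16, -0.032, 0], [0.2, -0.04, 0], [0.24, -0.048, 0], [0.28, -0.056, 0], [0.32, -0.064, 0], [0.36, -0.072, 0], [0.4, -0.08, 0]], angular=[[0, 0, 0], [0, 0, 0], [0, 0, 0], [0, 0, 0], [0, 0, 0], [0, 0, 0], [0, 0, 0], [0, 0, 0], [0, 0, 0], [0, 0, 0]], grip=[100, 100, 100, 100, 100, 100, 100, 100, 100, 100])

```text
clock: 2.37
eef_pos: [534.3, 208.2, 420.2]
ee_rot: [0.785, 0.62, -0.0, -0.0]
contact_force: [1.0, -0.6, -0.1]
finger_gap: 85.1
```

```bash
python3 go.py 538 298 420 76.8
```

```text
clk 2.37 pos [534.3 208.2 420.2] az 76.57 F [ 1.  -0.6 -0.1] gap 85.1
travel(m) [ 0.0882 -0.0173  0.0002] ang [-0.0004 -0.     -0.0041] rows>= 2.2
```

Emit:
move_arm(travel=[[0.04, -0.008, 0], [0.08, -0.016, 0], [0.088, -0.017, 0], [0.088, -0.017, 0], [0.088, -0.017, 0]], angular=[[0, 0, -0.004], [0, 0, -0.004], [0, 0, -0.004], [0, 0, -0.004], [0, 0, -0.004]], grip=[100, 100, 100, 100, 100])

```text
clock: 2.78
eef_pos: [538.4, 296.3, 419.8]
ee_rot: [0.784, 0.621, -0.001, 0.0]
contact_force: [0.6, -0.8, 0.2]
finger_gap: 85.3
```

```bash
python3 - <<'E'
from plant import telemetry, capture, camera_info
import cv2,pickle
i=camera_info("wrist");pickle.dump(i,open("w2.pkl","wb"));cv2.imwrite("pics/w2.png",capture("wrist")[:,:,::-1])
E
```

```text
(no output)
```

View pics/w2.png

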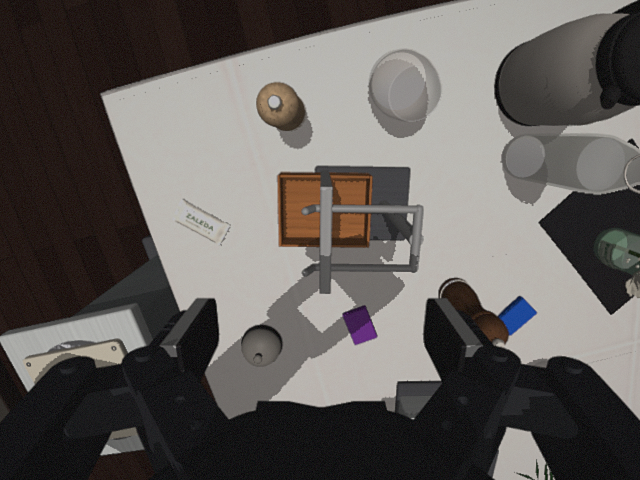

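The wrist view shows the bar as a vertical strip at x≈326, y≈187–292. The prong tips are at (307,211) and (308,270), with the hook's rear crossbar at (417,240).

```bash
python3 - <<'E'
import cv2
s=cv2.imread("pics/w2.png")
cv2.imwrite("pics/w2c.png",cv2.resize(s[155:305,265:435],None,fx=4,fy=4,interpolation=cv2.INTER_CUBIC))
E
```

```text
(no output)
```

View pics/w2c.png

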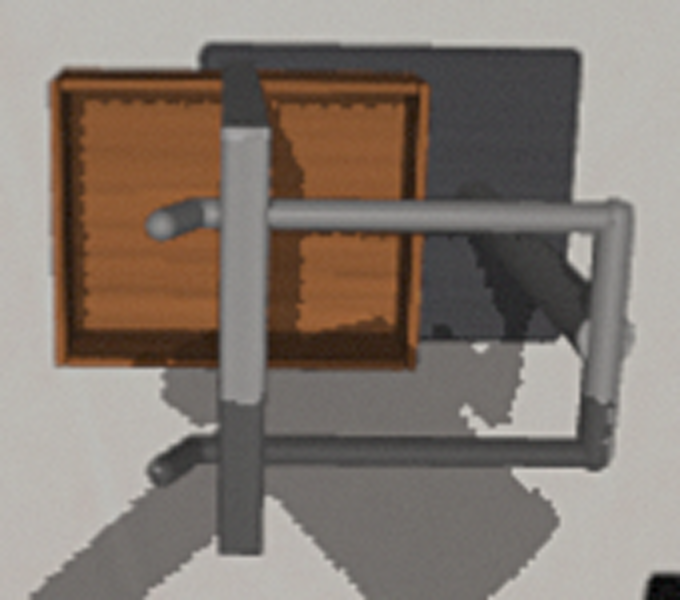

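```bash
python3 - <<'E'
from h import *; import pickle
np.set_printoptions(precision=1,suppress=True)
W=pickle.load(open("w2.pkl","rb"));T=camera_info("top");S=camera_info("scene")
tc=lambda u,v:(T,200+u/5.4-.4,180+v/5.4-.4)
sc=lambda u,v:(S,225+u/5-.4,205+v/5-.4)
w=lambda u,v:(W,265+u/4-.4,155+v/4-.4)
a,e=tri([w(246,128),tc(60,270)]);b,f=tri([w(241,552),tc(318,334)]);print(a,e,b,f,(a+b)/2)
a,e=tri([w(246,128),sc(77,133)]);b,f=tri([w(241,552),sc(303,113)]);print(a,e,b,f,(a+b)/2)
A=plane(*w(246,128),226);B=plane(*w(241,552),226);print(A,B,(A+B)/2,np.linalg.norm(A-B),np.degrees(np.arctan2(*(A-B)[[1,0]]))-90)
p=[plane(*w(u,v),221) for u,v in[(330,215),(330,452),(540,215),(540,452)]];print("prongs",p)
d=p[2]-p[0];print(np.degrees(np.arctan2(d[1],d[0])))
E
python3 go.py 536 267 260 76.8
```

```text
[550.5 319.7 224.5] [1.0, 1.0] [523.6 212.2 224.1] [0.2, 0.2] [537.  265.9 224.3]
[549.4 319.5 225.3] [0.9, 0.9] [523.4 212.6 221.5] [1.4, 1.4] [536.4 266.1 223.4]
[549.7 320.4 226. ] [523.6 213.1 226. ] [536.6 266.8 226. ] 110.42816169593358 -13.674022277265749
prongs [array([565. , 294.1, 221. ]), array([551.9, 233.2, 221. ]), array([615.7, 282.3, 221. ]), array([605.2, 220.6, 221. ])]
-13.121816834486223
clk 2.83 pos [538.5 295.7 420. ] az 76.71 F [-0.2 -1.3 -0.3] gap 85.4
travel(m) [-0.0284  0.0043  0.16  ] ang [-0.0006  0.0011 -0.0016] rows>= 3.9
```

The bar's middle is at (536.5,266.8) with its top near 225, which matches the text's 226, at yaw -13.3°. Descending.

```bash
python3 go.py 536.5 267 201 76.7
```

```text
clk 2.83 pos [538.5 295.7 420. ] az 76.71 F [-0.2 -1.3 -0.3] gap 85.4
travel(m) [-0.0282  0.0048  0.219 ] ang [-0.0006  0.0011  0.0001] rows>= 5.3
```

Emit:
move_arm(travel=[[-0.015, 0.003, 0.025], [-0.028, 0.005, 0.06], [-0.028, 0.005, 0.1], [-0.028, 0.005, 0.135], [-0.028, 0.005, 0.165], [-0.028, 0.005, 0.19], [-0.028, 0.005, 0.205], [-0.028, 0.005, 0.219], [-0.028, 0.005, 0.219], [-0.028, 0.005, 0.219]], angular=[[0, 0, 0], [0, 0, 0], [0, 0, 0], [0, 0, 0], [0, 0, 0], [0, 0, 0], [0, 0, 0], [0, 0, 0], [0, 0, 0], [0, 0, 0]], grip=[70, 60, 60, 60, 60, 60, 60, 60, 60, 60])

```text
clock: 3.67
eef_pos: [536.8, 265.2, 201.1]
ee_rot: [0.785, 0.62, -0.001, 0.0]
contact_force: [0.9, -0.4, 0.5]
finger_gap: 51.2
```

```bash
python3 - <<'E'
from plant import telemetry, capture, camera_info
import cv2,numpy as np
a=capture("wrist")[:,:,::-1];s=capture("scene")[:,:,::-1]
b=cv2.resize(s[190:320,200:330],(480,480),interpolation=cv2.INTER_CUBIC)
cv2.imwrite("pics/w3.png",cv2.resize(np.hstack([a[:, 120:520],b]),(733,400)))
E
python3 go.py 536.5 267 201 76.7
```

```text
clk 3.77 pos [537.7 266.4 202.5] az 76.63 F [1.3 0.1 1. ] gap 51.5
travel(m) [ 0.0004 -0.0013  0.0015] ang [ 0.001  -0.0001 -0.0012] rows>= 0.0
```

View pics/w3.png

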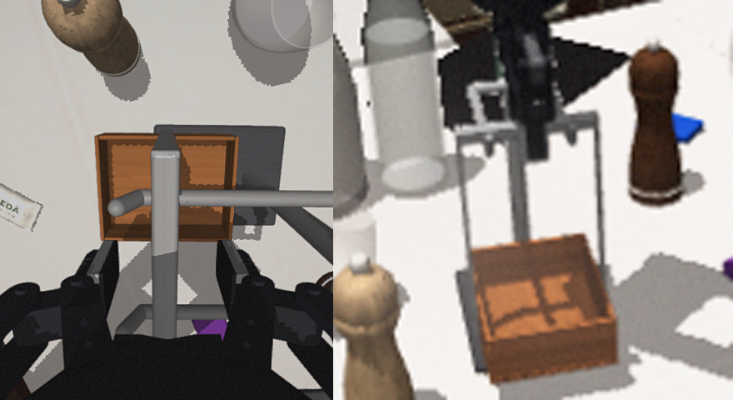

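The fingers straddle the bar (wrist panel strip at x≈165, between pads at 105 and 240), clear of both prongs. Closing.

Emit:
move_arm(travel=[[0, 0, 0], [0, 0, 0], [0, 0, 0], [0, 0, 0], [0, 0, 0], [0, 0, 0], [0, 0, 0], [0, 0, 0]], angular=[[0, 0, 0], [0, 0, 0], [0, 0, 0], [0, 0, 0], [0, 0, 0], [0, 0, 0], [0, 0, 0], [0, 0, 0]], grip=[0, 0, 0, 0, 0, 0, 0, 0])

```text
clock: 4.43
eef_pos: [538.1, 266.5, 203.5]
ee_rot: [0.784, 0.62, 0.001, 0.001]
contact_force: [-0.5, -0.4, 6.0]
finger_gap: 10.9
```

Emit:
move_arm(travel=[[0, 0, -0.01], [0, 0, -0.02], [0, 0, -0.03], [0, 0, -0.04], [0, 0, -0.04], [0, 0, -0.04]], angular=[[0, 0, 0], [0, 0, 0], [0, 0, 0], [0, 0, 0], [0, 0, 0], [0, 0, 0]], grip=[0, 0, 0, 0, 0, 0])

```text
clock: 4.93
eef_pos: [538.5, 266.7, 244.6]
ee_rot: [0.784, 0.62, 0.002, 0.001]
contact_force: [-0.2, -0.2, -1.3]
finger_gap: 10.9
```

```bash
python3 - <<'E'
from plant import telemetry, capture, camera_info
import cv2,numpy as np
a=capture("wrist")[:,:,::-1];s=capture("scene")[:,:,::-1]
b=cv2.resize(s[170:320,190:340],(480,480),interpolation=cv2.INTER_CUBIC)
cv2.imwrite("pics/w4.png",cv2.resize(np.hstack([a[:, 120:520],b]),(733,400)))
E
python3 go.py 441 290 241 76.7
```

```text
clk 5.03 pos [537.7 266.4 243.3] az 76.65 F [-0.9 -0.  -2.5] gap 10.4
travel(m) [ 0.0007 -0.0996  0.0021] ang [ 0.0019 -0.0003 -0.0008] rows>= 2.4
```

View pics/w4.png

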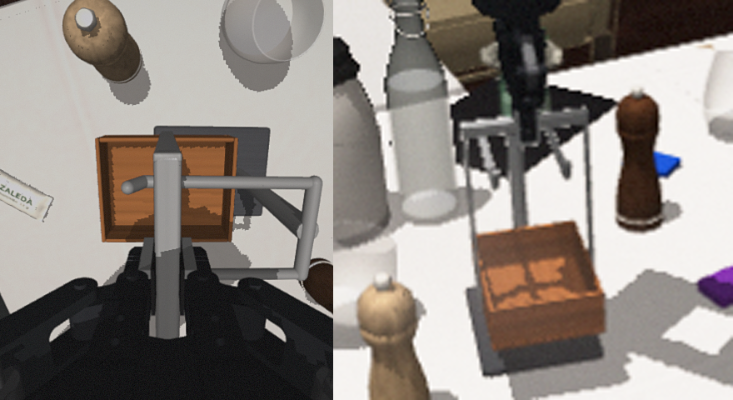

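The caddy is lifted and hanging level, with the bar above the upturned tips (scene panel: bar (525,125), tips below it). The salt mill keeps about 55 mm of side clearance. Drawing forward.

Emit:
move_arm(travel=[[0, -0.012, 0], [0, -0.03, 0], [0, -0.05, 0], [0, -0.07, 0], [0, -0.09, 0], [0, -0.105, 0], [0, -0.11, 0], [0, -0.11, -0.03], [0, -0.11, -0.065], [0, -0.11, -0.1]], angular=[[0, 0, 0], [0, 0, 0], [0, 0, 0], [0, 0, 0], [0, 0, 0], [0, 0, 0], [0, 0, 0], [0, 0, 0], [0, 0, 0], [0, 0, 0]], grip=[0, 0, 0, 0, 0, 0, 0, 0, 0, 0])

```text
clock: 5.87
eef_pos: [429.9, 291.5, 343.5]
ee_rot: [0.784, 0.62, -0.0, 0.001]
contact_force: [0.6, 0.3, -2.8]
finger_gap: 10.6
```

```bash
python3 - <<'E'
from plant import telemetry, capture, camera_info
import cv2,numpy as np
s=capture("top")[:,:,::-1]
cv2.imwrite("pics/t5.png",s)
E
python3 go.py 464 -122 390 76.7
```

```text
clk 5.92 pos [433.  293.5 351.6] az 76.67 F [2.2 2.4 4.3] gap 10.6
travel(m) [-0.3968  0.1263 -0.0402] ang [ 0.009  -0.0074 -0.0006] rows>= 10.0
```

View pics/t5.png

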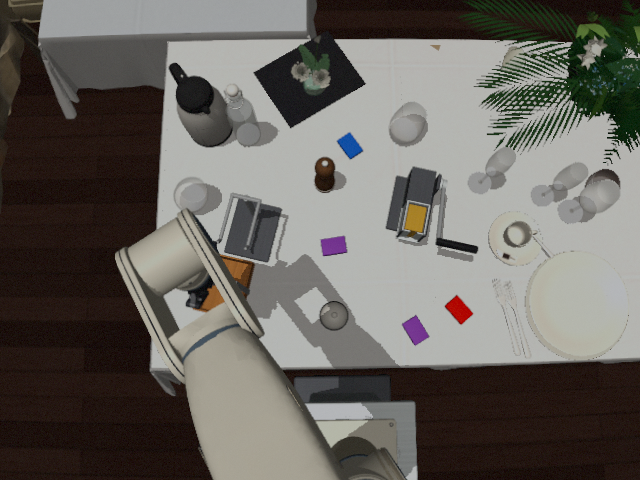

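The top view shows the caddy clear of the hook and nothing tall ahead. The grip's near end overhangs the rear right corner of a straight descent, so I'll lower 155 mm in front of the dispenser and then slide in low.

```bash
python3 go.py 440 -117 350 76.7
```

```text
clk 5.92 pos [433.  293.5 351.6] az 76.67 F [2.2 2.4 4.3] gap 10.6
travel(m) [-0.3978  0.1014 -0.0004] ang [ 0.009  -0.0074 -0.0006] rows>= 9.8
```

Emit:
move_arm(travel=[[-0.012, 0.003, 0], [-0.035, 0.009, 0], [-0.07, 0.018, 0], [-0.105, 0.027, 0], [-0.14, 0.036, 0], [-0.175, 0.045, 0], [-0.21, 0.054, 0], [-0.245, 0.063, 0], [-0.28, 0.072, 0], [-0.31, 0.08, 0]], angular=[[0, 0, 0], [0, 0, 0], [0, 0, 0], [0, 0, 0], [0, 0, 0], [0, 0, 0], [0, 0, 0], [0, 0, 0], [0, 0, 0], [0, 0, 0]], grip=[0, 0, 0, 0, 0, 0, 0, 0, 0, 0])

```text
clock: 6.75
eef_pos: [438.4, -29.2, 349.4]
ee_rot: [0.785, 0.62, 0.005, 0.001]
contact_force: [1.2, 0.0, -3.0]
finger_gap: 10.8
```

```bash
python3 go.py 440 -117 350 76.7
```

```text
clk 6.75 pos [438.4 -29.2 349.4] az 76.64 F [ 1.2  0.  -3. ] gap 10.8
travel(m) [-0.085   0.0218 -0.001 ] ang [ 0.0084 -0.0065 -0.0011] rows>= 2.1
```

Emit:
move_arm(travel=[[-0.03, 0.008, 0], [-0.06, 0.016, 0], [-0.08, 0.021, 0], [-0.085, 0.022, 0], [-0.085, 0.022, 0], [-0.085, 0.022, 0]], angular=[[0.008, -0.006, 0], [0.008, -0.006, 0], [0.008, -0.006, 0], [0.008, -0.006, 0], [0.008, -0.006, 0], [0.008, -0.006, 0]], grip=[0, 0, 0, 0, 0, 0])

```text
clock: 7.25
eef_pos: [439.7, -116.9, 348.4]
ee_rot: [0.785, 0.62, 0.0, -0.001]
contact_force: [-0.9, -0.1, -3.0]
finger_gap: 10.4
```

```bash
python3 go.py 440 -117 187 76.7;  python3 - <<'E'
from plant import telemetry, capture, camera_info
import cv2,numpy as np
a=capture("wrist")[:,:,::-1]
cv2.imwrite("pics/w6.png",a)
E
```

```text
clk 7.25 pos [ 439.7 -116.9  348.4] az 76.57 F [-0.9 -0.1 -3. ] gap 10.4
travel(m) [-0.0002  0.0005  0.1614] ang [-0.0008 -0.001  -0.0023] rows>= 3.9
```

View pics/w6.png

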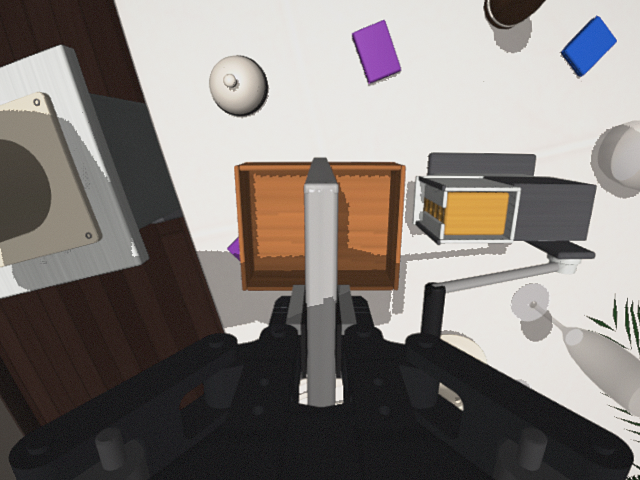

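```bash
python3 - <<'E'
from h import *
T=camera_info("top");t=cv2.imread("pics/t5.png");h=cv2.cvtColor(t,cv2.COLOR_BGR2HSV)
m=cv2.inRange(h,(125,80,60),(165,255,255))
O=np.array([591,-153]);r=np.radians(-13.3);A=np.array([[np.cos(r),np.sin(r)],[-np.sin(r),np.cos(r)]])
for c in cv2.findContours(m,0,2)[0]:
    if cv2.contourArea(c)>50:
        P=np.array([plane(T,*q[0],8)[:2] for q in c]); D=(A@(P-O).T).T
        print(P.mean(0).round(),"disp x",D[:,0].min().round(),D[:,0].max().round(),"y",D[:,1].min().round(),D[:,1].max().round())
E
```

```text
[ 328. -165.] disp x -289.0 -218.0 y -108.0 -37.0
[549.  39.] disp x -116.0 -55.0 y 144.0 214.0
```

The purple decoy's near corner lies just inside the full-height descent, so I'll lower part way and then descend diagonally forward.

Emit:
move_arm(travel=[[0, 0, 0.02], [0, 0, 0.045], [0, 0, 0.07], [0, 0.006, 0.09], [0, 0.014, 0.11], [0, 0.024, 0.13], [0, 0.033, 0.145], [0, 0.038, 0.158], [0, 0.038, 0.16], [0, 0.038, 0.16]], angular=[[0, 0, 0], [0, 0, 0], [0, 0, 0], [0, 0, 0], [0, 0, 0], [0, 0, 0], [0, 0, 0], [0, 0, 0], [0, 0, 0], [0, 0, 0]], grip=[0, 0, 0, 0, 0, 0, 0, 0, 0, 0])

```text
clock: 8.13
eef_pos: [476.1, -123.8, 187.8]
ee_rot: [0.784, 0.621, -0.001, -0.002]
contact_force: [0.9, 0.9, -2.4]
finger_gap: 10.6
```

```bash
python3 go.py 493.7 -130 187 76.7;  python3 - <<'E'
from plant import telemetry, capture, camera_info
import cv2,numpy as np
a=capture("wrist")[:,:,::-1];s=capture("scene")[:,:,::-1]
b=cv2.resize(s[170:290,320:440],(480,480),interpolation=cv2.INTER_CUBIC)
cv2.imwrite("pics/w7.png",cv2.resize(np.hstack([a[:, 200:640],b]),(766,400)))
E
```

```text
clk 8.13 pos [ 476.1 -123.8  187.8] az 76.73 F [ 0.9  0.9 -2.4] gap 10.6
travel(m) [-0.002   0.0186  0.0007] ang [-0.0031 -0.0011  0.0005] rows>= 0.4
```

View pics/w7.png

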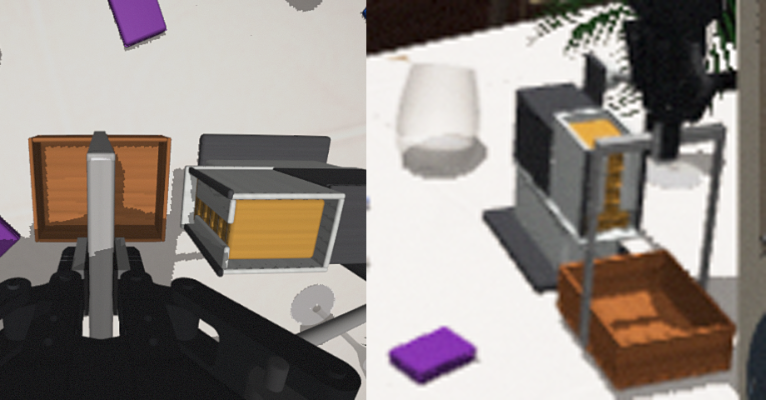

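The caddy hangs just above the table in front of the mouth and in line with it; in the wrist panel the rim's far side, at y≈135, matches the base's edge. I'll slide it in and set it down.

Emit:
move_arm(travel=[[-0.001, 0.008, 0], [-0.002, 0.016, 0], [-0.002, 0.019, 0], [-0.002, 0.019, 0], [-0.002, 0.019, 0.006], [-0.002, 0.019, 0.01], [-0.002, 0.019, 0.012], [-0.002, 0.019, 0.012]], angular=[[-0.003, -0.001, 0], [-0.003, -0.001, 0], [-0.003, -0.001, 0], [-0.003, -0.001, 0], [-0.003, -0.001, 0], [-0.003, -0.001, 0], [-0.003, -0.001, 0], [-0.003, -0.001, 0]], grip=[0, 0, 0, 0, 0, 0, 0, 0])

```text
clock: 8.9
eef_pos: [493.9, -130.5, 176.2]
ee_rot: [0.784, 0.62, 0.0, 0.0]
contact_force: [0.4, -0.0, -3.5]
finger_gap: 10.9
```

```bash
python3 go.py 493.7 -130 173.5 76.7;  python3 - <<'E'
from plant import telemetry, capture, camera_info
import cv2,numpy as np
a=capture("wrist")[:,:,::-1];s=capture("scene")[:,:,::-1]
b=cv2.resize(s[170:290,320:440],(480,480),interpolation=cv2.INTER_CUBIC)
cv2.imwrite("pics/w8.png",cv2.resize(np.hstack([a[:, 200:640],b]),(766,400)))
E
```

```text
clk 8.9 pos [ 493.9 -130.5  176.2] az 76.68 F [ 0.4 -0.  -3.5] gap 10.9
travel(m) [ 0.0004 -0.0003  0.0027] ang [ 0.0008 -0.0001 -0.0003] rows>= 0.1
```

View pics/w8.png

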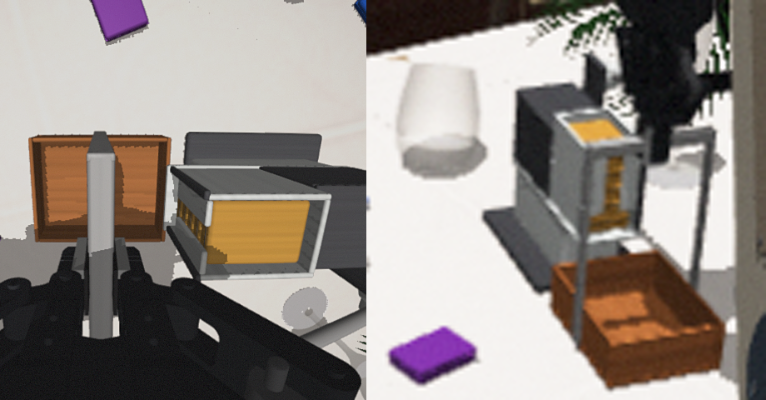

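Emit:
move_arm(travel=[[0, 0, 0.002], [0, 0, 0.004], [0, 0, 0.004], [0, 0, 0.004]], angular=[[0, 0, 0], [0, 0, 0], [0, 0, 0], [0, 0, 0]], grip=[0, 0, 0, 0])

```text
clock: 9.33
eef_pos: [494.6, -130.8, 173.9]
ee_rot: [0.784, 0.62, 0.001, 0.001]
contact_force: [-4.6, -0.2, 8.8]
finger_gap: 10.8
```

Touchdown (+8.8 N). Opening a little, then straight up.

Emit:
move_arm(travel=[[0, 0, 0], [0, 0, 0], [0, 0, 0], [0, 0, 0], [0, 0, 0], [0, 0, 0]], angular=[[0, 0, 0], [0, 0, 0], [0, 0, 0], [0, 0, 0], [0, 0, 0], [0, 0, 0]], grip=[38, 38, 38, 38, 38, 38])

```text
clock: 9.83
eef_pos: [494.6, -130.8, 173.8]
ee_rot: [0.784, 0.62, 0.001, 0.001]
contact_force: [-0.6, -0.6, 1.1]
finger_gap: 32.6
```

Emit:
move_arm(travel=[[0, 0, -0.01], [0, 0, -0.03], [0, 0, -0.06], [0, 0, -0.1], [0, 0, -0.14], [0, 0, -0.16], [0, 0, -0.16], [0, 0, -0.16]], angular=[[0, 0, 0], [0, 0, 0], [0, 0, 0], [0, 0, 0], [0, 0, 0], [0, 0, 0], [0, 0, 0], [0, 0, 0]], grip=[38, 38, 38, 38, 38, 38, 20, 0])

```text
clock: 10.5
eef_pos: [494.8, -130.8, 335.6]
ee_rot: [0.784, 0.62, 0.002, 0.003]
contact_force: [0.6, -0.6, 0.2]
finger_gap: 9.2
```

```bash
python3 - <<'E'
from plant import telemetry, capture, camera_info
import cv2,pickle
i=camera_info("wrist");pickle.dump(i,open("w9.pkl","wb"));cv2.imwrite("pics/w9.png",capture("wrist")[:,:,::-1])
cv2.imwrite("pics/s9.png",capture("scene")[:,:,::-1])
E
python3 go.py 509 -241.5 300 76.7
```

```text
clk 10.6 pos [ 493.5 -130.4  333. ] az 76.7 F [0.4 0.3 0.4] gap 0.1
travel(m) [-0.1046  0.0406  0.033 ] ang [ 0.001   0.0001 -0.0001] rows>= 2.8
```

View pics/w9.png

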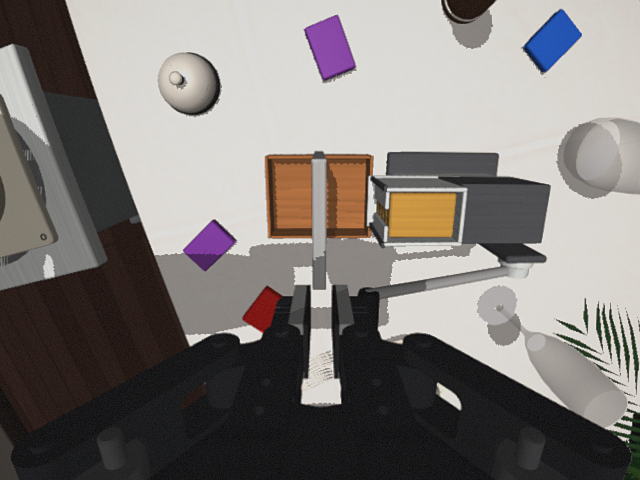

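The caddy is released and standing with its rim corners at about (266,155), (373,154), (372,237) and (269,238), rear edge tucked under the ledge. I'll check its pose.

```bash
python3 - <<'E'
from h import *; import pickle
np.set_printoptions(precision=1,suppress=True)
W=pickle.load(open("w9.pkl","rb"))
P=np.array([plane(W,u,v,45)[:2] for u,v in[(266,155),(373,154),(372,237),(269,238)]])
O=np.array([591,-153]);r=np.radians(-13.3);A=np.array([[np.cos(r),np.sin(r)],[-np.sin(r),np.cos(r)]])
print(P,(A@(P-O).T).T, (A@(P.mean(0)-O)))
B=np.array([plane(W,u,v,5)[:2] for u,v in[(388,153),(498,153)]]);print((A@(B-O).T).T)
E
python3 go.py 509 -241.5 260 76.7
```

```text
[[ 444.6  -65.6]
 [ 570.5  -94.2]
 [ 549.2 -196.1]
 [ 420.3 -166.7]] [[-162.6   51.4]
 [ -33.5   52.5]
 [ -30.8  -51.5]
 [-163.   -52.6]] [-97.5  -0.1]
[[ -7.6  52.3]
 [141.3  54. ]]
clk 10.6 pos [ 493.5 -130.4  333. ] az 76.7 F [0.4 0.3 0.4] gap 0.1
travel(m) [-0.1045  0.0406  0.073 ] ang [ 0.001   0.0001 -0.0001] rows>= 3.2
```

```bash
python3 - <<'E'
import cv2
s=cv2.imread("pics/s9.png")
cv2.imwrite("pics/s9c.png",cv2.resize(s[160:290,330:460],(600,600),interpolation=cv2.INTER_CUBIC))
E
```

```text
(no output)
```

View pics/s9c.png

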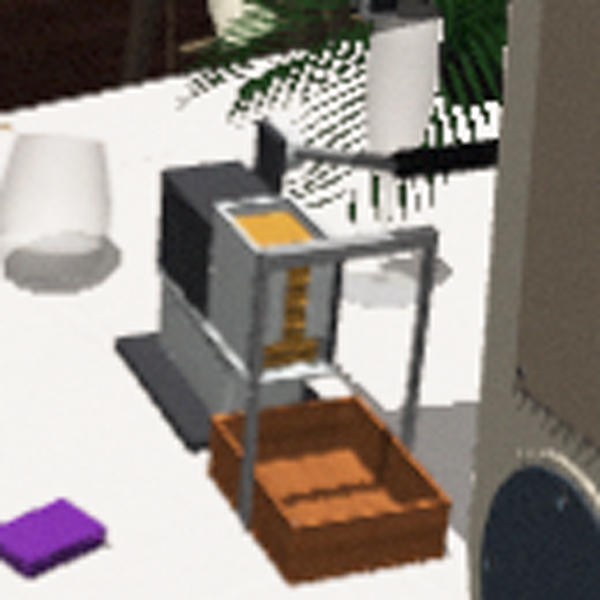

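The caddy sits at (-97.5, 0) in the dispenser frame, aligned. Moving the closed fingers over the grip, 12 mm outboard of its middle.

Emit:
move_arm(travel=[[-0.035, 0.014, 0], [-0.07, 0.028, 0], [-0.1, 0.039, 0.01], [-0.104, 0.041, 0.04], [-0.104, 0.041, 0.07], [-0.104, 0.041, 0.09], [-0.104, 0.041, 0.09], [-0.104, 0.041, 0.09]], angular=[[0, 0, 0], [0, 0, 0], [0, 0, 0], [0, 0, 0], [0, 0, 0], [0, 0, 0], [0, 0, 0], [0, 0, 0]], grip=[0, 0, 0, 0, 0, 0, 0, 0])

```text
clock: 11.27
eef_pos: [508.2, -240.5, 241.0]
ee_rot: [0.784, 0.62, -0.001, -0.002]
contact_force: [0.1, -0.3, 0.6]
finger_gap: 0.0
```

```bash
python3 go.py 509 -241.5 130 76.7;  python3 - <<'E'
from plant import telemetry, capture, camera_info
import cv2,numpy as np
a=capture("wrist")[:,:,::-1];s=capture("scene")[:,:,::-1]
b=cv2.resize(s[160:280,350:470],(480,480),interpolation=cv2.INTER_CUBIC)
cv2.imwrite("pics/w10.png",cv2.resize(np.hstack([a[:, 200:640],b]),(766,400)))
E
```

```text
clk 11.27 pos [ 508.2 -240.5  241. ] az 76.69 F [ 0.1 -0.3  0.6] gap 0.0
travel(m) [-0.0009  0.0014  0.111 ] ang [-0.0041 -0.001  -0.0002] rows>= 2.7
```

View pics/w10.png

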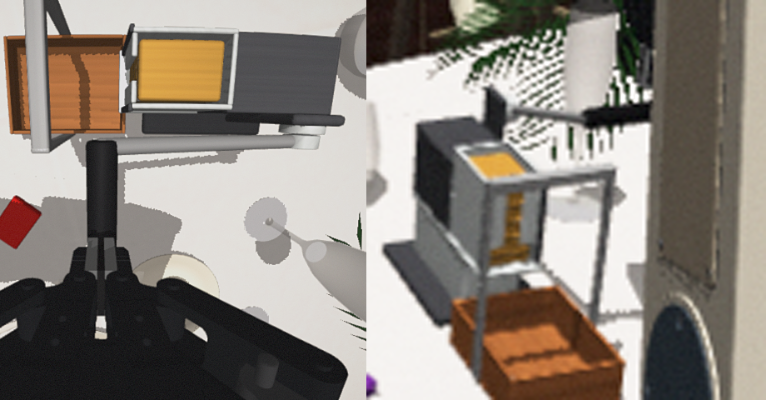

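The closed fingers are in line over the grip. First stroke down along its arc.

Emit:
move_arm(travel=[[0, 0, 0.012], [0, -0.003, 0.025], [0, -0.006, 0.04], [0, -0.008, 0.055], [0, -0.009, 0.07], [0, -0.008, 0.085], [0, -0.006, 0.097], [0, -0.004, 0.106], [0, -0.004, 0.109], [0, -0.004, 0.109]], angular=[[0, 0, 0], [0, 0, 0], [0, 0, 0], [0, 0, 0], [0, 0, 0], [0, 0, 0], [0, 0, 0], [0, 0, 0], [0, 0, 0], [0, 0, 0]], grip=[0, 0, 0, 0, 0, 0, 0, 0, 0, 0])

```text
clock: 12.2
eef_pos: [506.2, -240.2, 135.2]
ee_rot: [0.784, 0.621, 0.0, 0.001]
contact_force: [-5.0, 1.4, 8.9]
finger_gap: 0.0
```

```bash
python3 go.py 508.2 -240.5 241 76.7;  python3 - <<'E'
from plant import telemetry, capture, camera_info
import cv2,numpy as np
a=capture("wrist")[:,:,::-1];s=capture("scene")[:,:,::-1]
b=cv2.resize(s[160:280,350:470],(480,480),interpolation=cv2.INTER_CUBIC)
cv2.imwrite("pics/w11.png",cv2.resize(np.hstack([a[:, 200:640],b]),(766,400)))
E
```

```text
clk 12.2 pos [ 506.2 -240.2  135.2] az 76.73 F [-5.   1.4  8.9] gap 0.0
travel(m) [ 1.000e-04  2.200e-03 -1.058e-01] ang [0.0014 0.0005 0.0006] rows>= 2.5
```

View pics/w11.png

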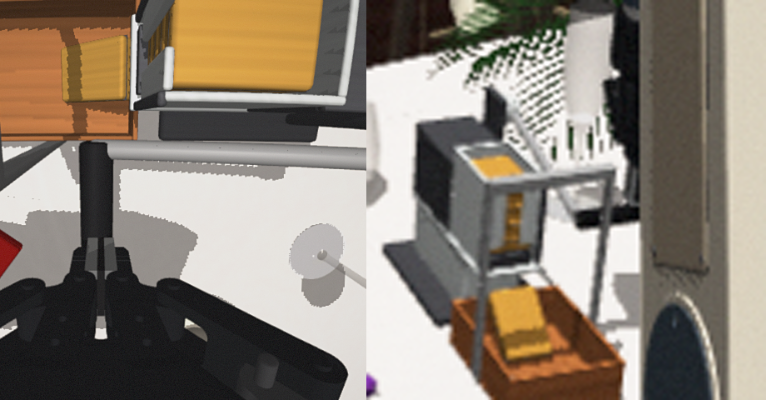

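The first tin dropped into the caddy (scene panel (520,325)), and TCP z of 135 means the lever is at about 0.60. Letting it rise.

Emit:
move_arm(travel=[[0, -0.003, -0.015], [0, -0.005, -0.035], [0, -0.005, -0.055], [0, -0.002, -0.075], [0, 0.002, -0.095], [0, 0.002, -0.108], [0, 0.002, -0.112], [0, 0.002, -0.112], [0, 0.002, -0.112], [0, 0.002, -0.112]], angular=[[0, 0, 0], [0, 0, 0], [0, 0, 0], [0, 0, 0], [0, 0, 0], [0, 0, 0], [0, 0, 0], [0, 0, 0], [0, 0, 0], [0, 0, 0]], grip=[0, 0, 0, 0, 0, 0, 0, 0, 0, 0])

```text
clock: 13.13
eef_pos: [507.3, -240.2, 246.6]
ee_rot: [0.784, 0.621, -0.0, -0.0]
contact_force: [-0.1, 0.1, -1.1]
finger_gap: -0.1
```

```bash
cat > pic.py <<'E'
import sys
from plant import capture
import cv2,numpy as np
a=capture("wrist")[:,:,::-1];s=capture("scene")[:,:,::-1]
b=cv2.resize(s[160:280,350:470],(480,480),interpolation=cv2.INTER_CUBIC)
cv2.imwrite("pics/%s.png"%sys.argv[1],cv2.resize(np.hstack([a[:, 200:640],b]),(766,400)))
E
python3 pic.py w12; python3 go.py 508.2 -240.5 130 76.7
```

```text
clk 13.23 pos [ 507.3 -240.3  246.6] az 76.74 F [ 0.2 -0.6  0.3] gap -0.3
travel(m) [-0.      0.0009  0.1166] ang [-0.0005  0.0002  0.0007] rows>= 2.8
```

View pics/w12.png

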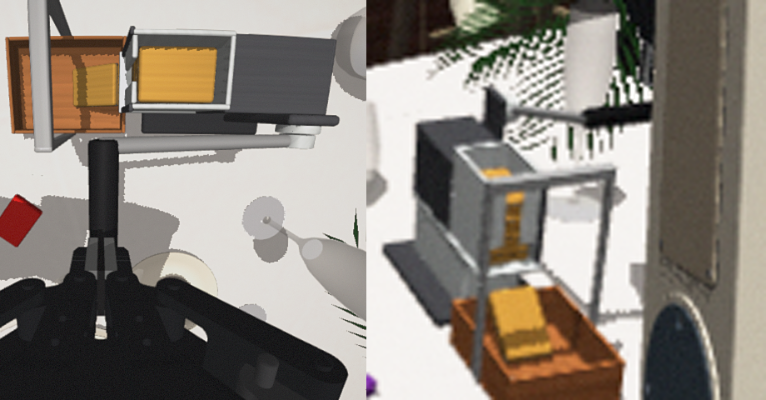

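The lever is up, the stack has dropped one, and the tin leans inside the caddy's rear wall. Second stroke.

Emit:
move_arm(travel=[[0, 0.001, 0.017], [0, -0.002, 0.03], [0, -0.005, 0.045], [0, -0.007, 0.06], [0, -0.008, 0.075], [0, -0.007, 0.09], [0, -0.005, 0.102], [0, -0.003, 0.112], [0, -0.003, 0.115], [0, -0.003, 0.115]], angular=[[0, 0, 0], [0, 0, 0], [0, 0, 0], [0, 0, 0], [0, 0, 0], [0, 0, 0], [0, 0, 0], [0, 0, 0], [0, 0, 0], [0, 0, 0]], grip=[0, 0, 0, 0, 0, 0, 0, 0, 0, 0])

```text
clock: 14.07
eef_pos: [502.0, -239.1, 133.1]
ee_rot: [0.784, 0.621, -0.002, -0.003]
contact_force: [-16.4, 4.8, 34.2]
finger_gap: 0.1
```

```bash
python3 pic.py w13; python3 go.py 508.2 -240.5 247 76.7
```

```text
clk 14.17 pos [ 502.  -239.1  133.2] az 76.76 F [-16.7   3.8  31. ] gap -0.4
travel(m) [ 1.000e-04  5.700e-03 -1.139e-01] ang [-0.0058 -0.0001  0.001 ] rows>= 2.7
```

View pics/w13.png

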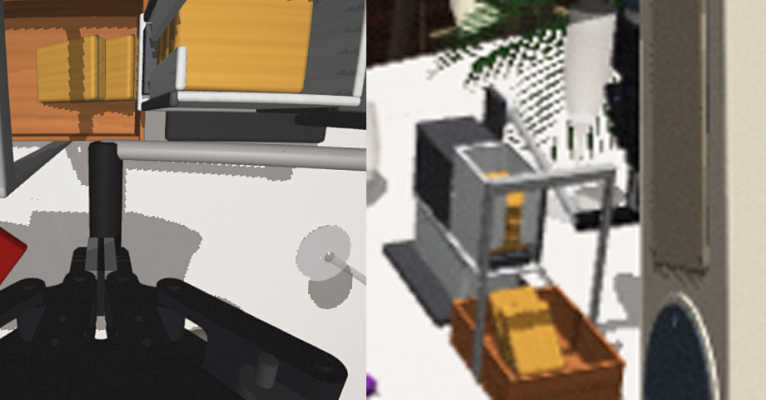

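The second tin is in, leaning on the first, and the lever is on its stop. The 34 N on the stop is more than needed, so I'll press less next time. Releasing.

Emit:
move_arm(travel=[[0, -0.001, -0.015], [0, -0.002, -0.035], [0, -0.002, -0.055], [0, 0.001, -0.075], [0, 0.005, -0.095], [0, 0.006, -0.11], [0, 0.006, -0.113], [0, 0.006, -0.113], [0, 0.006, -0.113], [0, 0.006, -0.113]], angular=[[0, 0, 0], [0, 0, 0], [0, 0, 0], [0, 0, 0], [0, 0, 0], [0, 0, 0], [0, 0, 0], [0, 0, 0], [0, 0, 0], [0, 0, 0]], grip=[0, 0, 0, 0, 0, 0, 0, 0, 0, 0])

```text
clock: 15.0
eef_pos: [507.4, -240.2, 244.4]
ee_rot: [0.784, 0.621, -0.002, -0.004]
contact_force: [-0.8, -0.1, -0.2]
finger_gap: 0.0
```

```bash
python3 pic.py w14; python3 go.py 508.2 -240.5 130 76.7
```

```text
clk 15.1 pos [ 507.7 -240.3  244.7] az 76.75 F [-0.6 -0.7  0.1] gap 0.1
travel(m) [-0.0002  0.0015  0.1147] ang [-0.0082 -0.0007  0.0009] rows>= 2.8
```

View pics/w14.png

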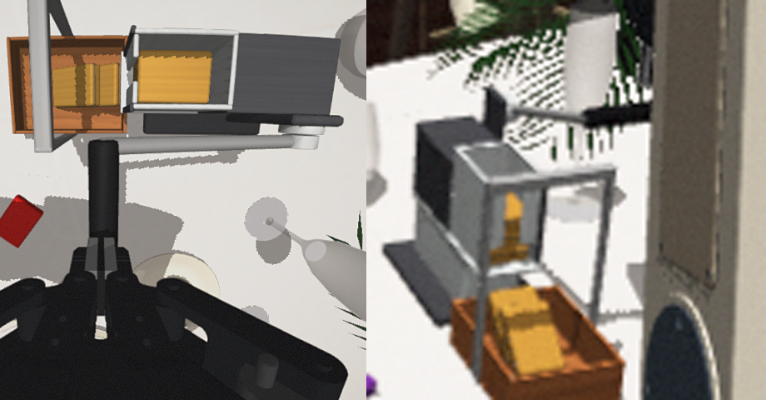

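Two tins are in and the lever is up. Third and last stroke.

Emit:
move_arm(travel=[[0, 0.001, 0.015], [0, -0.002, 0.028], [0, -0.005, 0.043], [0, -0.007, 0.058], [0, -0.008, 0.073], [0, -0.007, 0.088], [0, -0.005, 0.1], [0, -0.003, 0.108], [0, -0.003, 0.111], [0, -0.003, 0.111]], angular=[[-0.008, 0, 0], [-0.008, 0, 0], [-0.008, 0, 0], [-0.008, 0, 0], [-0.008, 0, 0], [-0.008, 0, 0], [-0.008, 0, 0], [-0.008, 0, 0], [-0.008, 0, 0], [-0.008, 0, 0]], grip=[0, 0, 0, 0, 0, 0, 0, 0, 0, 0])

```text
clock: 15.93
eef_pos: [502.0, -238.9, 133.8]
ee_rot: [0.784, 0.621, -0.001, -0.002]
contact_force: [-9.7, 2.3, 17.3]
finger_gap: -0.5
```

```bash
python3 pic.py w15; python3 go.py 508.2 -240.5 247 76.7
```

```text
clk 16.03 pos [ 501.9 -238.9  133.9] az 76.76 F [-8.5  1.6 16.1] gap 0.3
travel(m) [-0.      0.0059 -0.1131] ang [-0.0047 -0.001   0.0011] rows>= 2.7
```

View pics/w15.png

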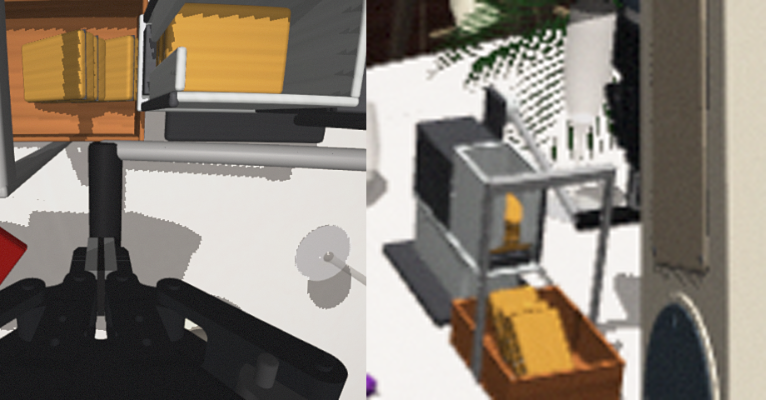

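The third tin is in, with all three leaning together like dominoes. Releasing the lever and moving well clear.

Emit:
move_arm(travel=[[0, -0.001, -0.015], [0, -0.002, -0.035], [0, -0.002, -0.055], [0, 0.001, -0.075], [0, 0.005, -0.095], [0, 0.006, -0.12], [0, 0.006, -0.15], [0, 0.006, -0.18], [0, 0.006, -0.2], [0, 0.006, -0.2]], angular=[[0, 0, 0], [0, 0, 0], [0, 0, 0], [0, 0, 0], [0, 0, 0], [0, 0, 0], [0, 0, 0], [0, 0, 0], [0, 0, 0], [0, 0, 0]], grip=[0, 0, 0, 0, 0, 0, 0, 0, 0, 0])

```text
clock: 16.87
eef_pos: [510.5, -241.6, 338.1]
ee_rot: [0.784, 0.621, 0.0, 0.001]
contact_force: [0.4, -0.3, -0.3]
finger_gap: 0.2
```

```bash
python3 pic.py w16; python3 - <<'E'
from plant import capture,camera_info
import cv2,pickle
pickle.dump(camera_info("wrist"),open("w17.pkl","wb"));cv2.imwrite("pics/w17.png",capture("wrist")[:,:,::-1]);cv2.imwrite("pics/t17.png",capture("top")[:,:,::-1])
E
python3 go.py 508.2 -240.5 130 76.7
```

```text
clk 17.07 pos [ 507.8 -240.3  332.2] az 76.76 F [-0.2  0.2  0. ] gap -0.3
travel(m) [-0.0004  0.0019  0.2022] ang [-0.0074 -0.0016  0.001 ] rows>= 4.8
```

View pics/w16.png

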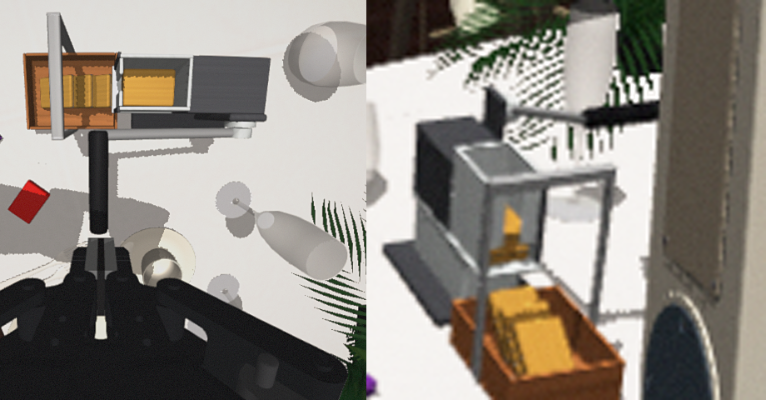

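View pics/w17.png

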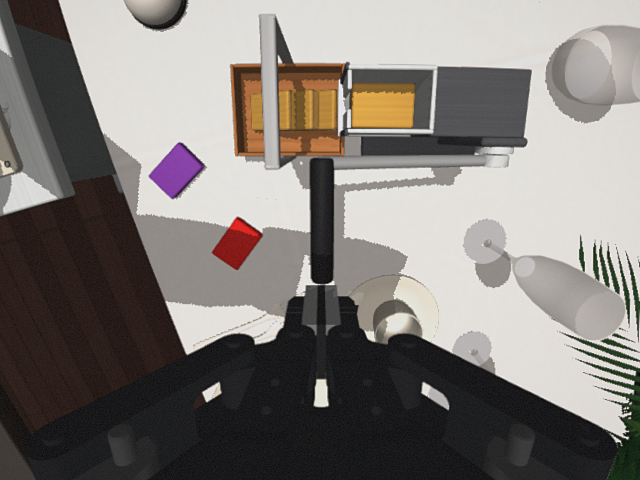

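View pics/t17.png

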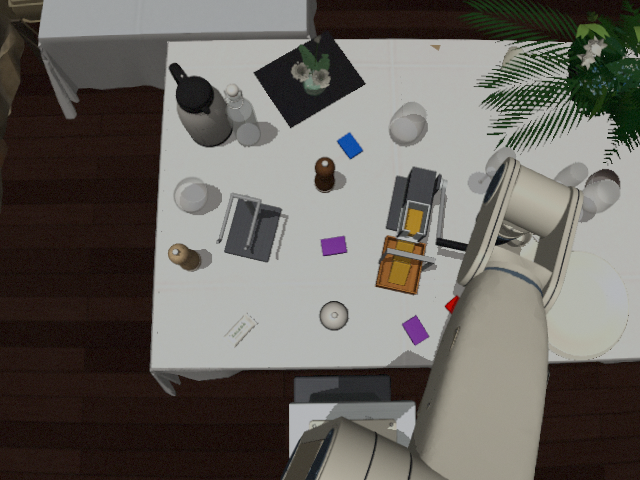

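Emit:
move_arm(travel=[[0, 0, 0], [0, 0, 0], [0, 0, 0], [0, 0, 0]], angular=[[0, 0, 0], [0, 0, 0], [0, 0, 0], [0, 0, 0]], grip=[0, 0, 0, 0])

```text
clock: 17.4
eef_pos: [507.7, -240.2, 331.5]
ee_rot: [0.784, 0.621, -0.002, -0.004]
contact_force: [0.3, -0.3, 0.6]
finger_gap: 0.1
```

```bash
python3 - <<'E'
from h import *; import pickle
np.set_printoptions(precision=1,suppress=True)
W=pickle.load(open("w17.pkl","rb"))
A0=[(233,65),(344,64),(343,155),(236,156)]
P=np.array([plane(W,u,v,45)[:2] for u,v in A0])
O=np.array([591,-153]);r=np.radians(-13.3);A=np.array([[np.cos(r),np.sin(r)],[-np.sin(r),np.cos(r)]])
print("caddy in disp",A@(P.mean(0)-O), (A@(P-O).T).T)
print("grip",plane(W,321,158,220),plane(W,321,282,220),"was (522,-185),(500,-280)")
print("top grip now vs start")
t=cv2.imread("pics/t17.png");t0=cv2.imread("pics/top0.png")
for n,(x0,y0,x1,y1) in dict(pepper=(305,150,345,200),salt=(160,235,205,275),bell=(312,295,355,335),favour=(220,305,265,350)).items():
    print(n,np.abs(t[y0:y1,x0:x1].astype(int)-t0[y0:y1,x0:x1]).mean())
E
```

```text
caddy in disp [-98.2  -1.6] [[-161.    49.2]
 [ -34.5   49.5]
 [ -34.1  -52.1]
 [-163.   -53.1]]
grip [ 521.9 -185.   220. ] [ 500.1 -277.9  220. ] was (522,-185),(500,-280)
top grip now vs start
pepper 1.9085
salt 1.5920370370370371
bell 1.4641472868217054
favour 1.4095473251028807
```

All checks hold: caddy at (-98,-2) in the dispenser frame, grip back at its rest place, bystanders unmoved. Handing in.

```bash
python3 -c "
from plant import workorder,telemetry
print(workorder.sign_off()); print(telemetry.get_state()['clock'])"
```

```text
the job is handed in; nothing more can be done
None
the job is handed in; nothing more can be done
```

I lifted the caddy off the hook and stood it under the dispenser's mouth. I then pumped the lever through three full strokes, and one tin dropped into the caddy each time. The job was handed in after about 17.4 s of robot time; sign-off gives no verdict.

**Last checks**
- **Caddy:** upright at about (-98, -2) mm in the dispenser's frame, against a target of (-100, 0).
- **Tins:** three brass tins lie in the caddy, leaning on each other. The remaining two look seated in the magazine.
- **Lever:** the grip was back at its measured rest place and the gripper was clear, at about 0 N.
- **Bystanders:** both mills, the bell and the wafer packet look unchanged in the top view.

**Disagreements**
- **Grip position:** three views put the grip at about y = -93 mm in the dispenser's frame; the text says -112. I pressed at the measured place and it worked.
- **Second stroke force:** it leaned on the lever's stop with about 34 N, so I pressed less on the third, about 17 N.

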